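Load the sample stage and run it in to its stop

TASK

Take the steel plate that lies on the desk in front of the sample stage (not those in the case) and lay it flat between the locating pins on the stage's carriage. The carriage is stuck in old grease: with the plate in place, push it by its upright lug until it breaks free, run it into the measuring head and bring it up gently against the sprung end stop hidden in there, so that the stop's plunger is pushed fully in, without ramming it. Leave the carriage there with the plate still in its pins, and do not disturb the other things on the desk.

Things in the scene. Friction and masses are not known exactly. Their poses are not given: they have to be found in the camera images.
- plate_center (a point): centre of the loose ground-steel plate, a plain slab 38 x 58 x 7 mm (its own x, y, z), 0.1 kg, lying flat on the desk to the left or right in front of the stage, turned up to 0.5 rad; z up. Grasp it across the 38 mm.
- nest (a point): centre of the plate's place on the carriage table, on its top face, 49 mm above the desk. x across the rail, y along it toward the head, z up. Eight 6 mm pins, 6.5 mm high, conical tops, 1.5 mm play on each side: at x +-23.5, y +-23.5 and x +-12, y +-33.5 mm, so a finger has 41 mm between pins at either side. Plate's 58 mm along y; seated, its centre is 3.5 mm above. Table 78 mm wide.
- push_face (a point): middle of the rear face of the carriage's upright push lug, 145 mm behind the nest's centre, axes as the nest: push here toward +y. The lug is 46 mm wide, 10 mm thick in y; its top is 15 mm above this point, the table 25 mm below it. The space behind it is free above 32 mm over the desk.
- head_mouth (a point): middle of the mouth of the fixed white measuring head, level with the carriage table; y points in. The head is 122 mm wide, 155 mm deep, 110 mm high, with a probe standing out of its roof to 170 mm, 70 mm behind the mouth. Table and plate pass in; at the end the lug still stands 50 to 90 mm outside.
- carriage (a joint): the carriage's way along its rail, m, growing toward the head (+y of the nest); 0 to 15 mm at the start. In the old grease it takes 13 to 18 N to move; near 40 mm it suddenly comes free and then needs 3 to 4 N. The end stop, set by hand each time and out of sight, is met somewhere between 150 and 190 mm.
- plunger (a joint): how far the end stop's sprung plunger is pushed in, m: 0 until the carriage reaches it, 3 mm fully in (home: over 2 mm). Its spring, 1 to 2 N, is weaker than the carriage's friction, so the carriage stays where it is left. Then the stop is hard (over 20 N per mm); over 20 N on it counts as rammed.

How it is judged (in metres and radians):
On the way, in this order (a step that is already met when the one before it is completed fails the run):
1. the plate lies seated between the pins of the carriage, let go, while the carriage still stands outside the head (horizontal distance between plate_center and nest below 0.0032 m and z of plate_center in the frame of nest below 0.0055 m and angle between plate_center's own z axis and vertical below 0.06 rad and angle between the y axis of plate_center and the y axis of nest, either way round below 0.12 rad and contact force between the fingers and plate below 0.1 N and value of joint carriage below 0.06 m), for 0.2 s.
2. the carriage has been pushed clear of the grease and into the head (value of joint carriage above 0.08 m).
3. the carriage has pushed the end stop's plunger in (value of joint plunger above 0.002 m), for 0.2 s.
At the end, for the whole second after the job is handed in: The carriage rests against the end stop with the plunger more than 2 mm in (of 3 mm), at rest, and the plate lies flat in the nest: within 3.2 mm of its centre, 0.12 rad of its direction (horizontal distance between plate_center and nest below 0.0032 m and z of plate_center in the frame of nest below 0.0055 m and angle between plate_center's own z axis and vertical below 0.06 rad and angle between the y axis of plate_center and the y axis of nest, either way round below 0.12 rad and value of joint plunger above 0.002 m and velocity of joint carriage between -0.005 and 0.005 m/s); the robot touches nothing.
It fails at once if the carriage is rammed into the end stop: more than 20 N on the plunger (contact force between plunger and carriage above 20 N).
It fails at once if the carriage is pushed with more than 35 N (contact force between the fingers and carriage above 35 N).
It fails at once if another thing on the desk is shoved more than 25 mm (distance of any of dish, thickness_gauge, calliper, jar, clock, marker, pinch, desk_mouse from where it was at the start of the episode above 0.025 m).
It also fails if it takes over 72 s, if anything falls off the work surface, if the arm or the gripper's body presses on something with over 40 N, if the wrist force passes 120 N, or if a joint passes its speed limit or range.

ROBOT

A 6-joint arm with a two-finger parallel gripper is mounted at the origin on a cart in front of the work surface, level with it; the furniture and walls round the work are solid. World frame = base frame: x ahead of the robot, y to its left, z up, the work surface at z = 0. Lengths are in mm, angles in rad, forces in N, time in s.
With the tool pointing down it reaches from about 325 to 1000 mm from the base axis. Payload 5.1 kg.
Tool frame: the origin (TCP) lies midway between the tips of the shut fingers; the grasp point (between the pads) lies 19 mm behind it (robot.grip_depth is the distance from the TCP to the grasp point, in mm); y points along the fingers, z is the direction in which the jaws open and shut, and the axes are right-handed (so a half turn about y gives the same grasp; the last joint's range is limited). The gripper opens to 85 mm and grips with 20 to 120 N. Pads are 22 mm wide; open, the fingers measure 114 mm over their backs; the gripper's body (76 mm by 85 mm) begins 54 mm behind the grasp point. The pads swing forward as they close: fully open they stand 13 mm farther back than shut.
Start: joints at [1.244, 0.124, 1.65, -0, 1.367, -0.083], TCP at [156.927, 630.76, 231.322] pointing down, gripper open.
Joint ranges: [-2.61, 2.61], [-1.02, 2.33], [0.03, 2.71], [-1.35, 4.49], [0.32, 2.68], [-2.91, 2.91]. Speed limits (rad/s): [2.57, 2.57, 3.14, 3.14, 3.14, 3.14].

INTERFACE

Orientations are given as a unit quaternion [x, y, z, w].
In Python, from cell import robot, viewer gives the robot as it stands.
- The arm moves only by the shell command python3 -m jog 'ROWS' [OPENING] [FORCE]. ROWS is JSON, a list that holds one entry, the list of rows, each a list of 6 numbers: the shift along the tool's x, y, z in units of 25 mm (1.0 is 25 mm), then the turn, a rotation vector about the tool's x, y, z in units of 6 degrees (1.0 is 6 degrees). A call has 1 to 12 rows; each row shifts and turns the commanded pose from where the row before left it, along the tool's axes as they then stand; what a row does not reach is not made up. A row lasts 1/12 s, in which the tool goes at most 41.7 mm and 7.16 degrees, less where a joint would pass 70% of its speed; a pose out of reach is approached as far as the arm can. A call is refused whole if a number of a shift passes 1 or a number of a turn 1, either way. A call with a gripper value outside its range is refused whole. OPENING is the gripper command: -1 is shut, 1 is fully open, values between are in proportion, set as the call begins (- or left out, the last holds). The fingers move at their own pace and stop on an object; FORCE is the grip in N (left out, the last holds). Time passes only in rows, so rows that do not move let the fingers close. It gives the time, the measured TCP pose, the force and the opening at its end, in the units of the state.
- robot.sense(): the state, without advancing time (a new reading comes with each control period).
- viewer.camera(name): name is "side" or "top" or "wrist"; returns the picture (384x512x3 uint8, red, green, blue); there is no depth.
- viewer.camera_model(name): a dict with "K" (3x3 intrinsics, pixels), "k1" (the pictures are not rectified: a ray, as slopes to the right and down, at radius r is drawn at 1 + k1 r^2 times it, then the intrinsics apply), "cam_to_world" (4x4, takes a point from camera to world coordinates); the wrist camera has in their place "hand_eye" (4x4, takes a point from camera to tool coordinates, whose origin is the TCP and whose axes are the tool frame's). Camera axes: x right, y down, z forward; pixel columns grow to the right and rows downward; lengths in mm; the calibration is good to about 2 mm. A picture is of the moment at which its call begins: read the wrist's pose just before it. camera_model takes no time and is no camera call.
- robot.finish_job(): hands the job in, once; it reports no verdict.
The state is a dict: "time_s": time; "qpos": joint angles; "joint_velocities": joint speeds; "joint_torque": joint torques, N m; "eef_pos": TCP position; "orientation": TCP orientation; "force": force on the tool from outside, world axes, zero at the start; "ft_torque": the same for the moment, N m; "opening": finger opening in mm.
Only numpy, scipy, OpenCV 4.12 (cv2) and the standard library are available. Lean on these libraries where they do the work, as an engineer would, in place of code of your own. Each camera call takes 0.05 s, during which the arm holds its last target. There are 200 camera calls.

## Working session

There is one attempt and no reset: what is moved stays moved. The work goes in short steps, Python scripts to look and compute and a shell command to move; the robot and the scene stay as the last step left them, time stands still between calls to the robot, and variables do not carry over. Pictures are saved under pics/ and viewed, about 8 in all and at most 12, crops included, and the job is handed in when it is done.

```bash
mkdir -p pics; cat > h.py <<'E'
from cell import robot, viewer
import numpy as np, cv2
from scipy.spatial.transform import Rotation as R
def pose():
    s=robot.sense(); T=np.eye(4); T[:3,:3]=R.from_quat(s["orientation"]).as_matrix(); T[:3,3]=s["eef_pos"]; return T
def snap(n,f):
    T=pose(); im=viewer.camera(n); cv2.imwrite("pics/"+f,im[:,:,::-1]); m=viewer.camera_model(n)
    C=T@np.array(m["hand_eye"]) if n=="wrist" else np.array(m["cam_to_world"])
    np.savez("pics/"+f[:-4],C=C,K=m["K"],k1=m["k1"]); return im
def ray(f,px):
    d=np.load("pics/"+f[:-4]+".npz"); K=d["K"]
    u=cv2.undistortPoints(np.array(px,float).reshape(-1,1,2),K,np.array([d["k1"],0,0,0],float))[:,0]
    v=np.c_[u,np.ones(len(u))]@d["C"][:3,:3].T
    return d["C"][:3,3],v
def onz(f,px,z):
    o,v=ray(f,px); return o+v*((z-o[2])/v[:,2])[:,None]
E
python3 - <<'E'
from h import *
for n in("top","side","wrist"): snap(n,n+"1.png"); print(n,np.load("pics/"+n+"1.npz")["C"].round(2).tolist())
a=[cv2.imread(f"pics/{n}1.png") for n in("top","side")]
cv2.imwrite("pics/a.png",cv2.resize(a[0],(800,600)))
cv2.imwrite("pics/b.png",np.hstack([cv2.resize(cv2.imread(f"pics/{n}1.png"),(400,300)) for n in("side","wrist")]))
print(robot.sense())
E
```

```text
top [[-0.01, -0.99, 0.15, 342.14], [-1.0, 0.01, -0.0, -18.91], [0.0, -0.15, -0.99, 1097.08], [0.0, 0.0, 0.0, 1.0]]
side [[1.0, 0.0, 0.03, 478.06], [-0.03, -0.51, 0.86, -960.25], [0.02, -0.86, -0.51, 656.02], [0.0, 0.0, 0.0, 1.0]]
wrist [[0.24, 0.92, 0.31, 77.61], [0.97, -0.23, -0.08, 650.11], [-0.0, 0.32, -0.95, 372.94], [0.0, 0.0, 0.0, 1.0]]
{'time_s': 0.15, 'qpos': array([ 1.24442383e+00,  1.24406688e-01,  1.65135764e+00,  2.39535605e-05,
        1.36749949e+00, -8.26185565e-02]), 'joint_velocities': array([-0.00235958, -0.00229085, -0.00443473,  0.00021239, -0.00182326,
        0.00121777]), 'joint_torque': array([ 9.91288562e-05, -4.24221182e+01, -3.66016889e+01, -6.39678774e-05,
        4.56697642e-03, -2.35596349e-05]), 'eef_pos': array([156.75762505, 630.32859785, 230.30371422]), 'orientation': array([ 0.702438  , -0.08609662,  0.0858404 , -0.70128429]), 'force': array([-1.12531188, -0.29085186, -0.41734389]), 'ft_torque': array([ 0.00423295, -0.03744557,  0.01108578]), 'opening': 85.24048242610037}
```

View pics/a.png

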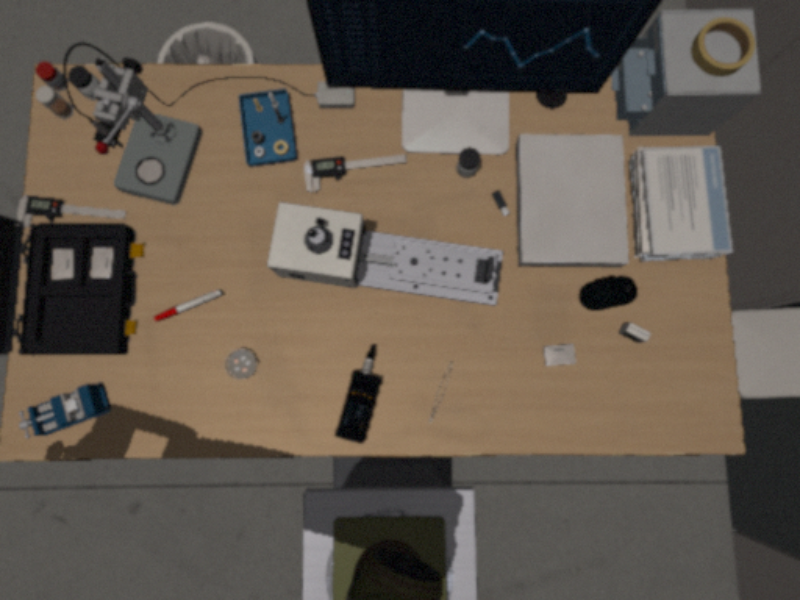

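View pics/b.png

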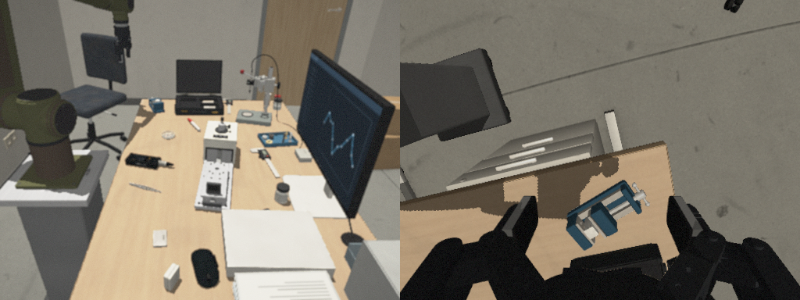

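The top view (800×600 px) shows the head at about (318,243), with the rail running right to the lug at about (487,270). Plate candidates are at (560,355) and (635,331). The side and wrist views agree with this layout. I'll zoom in on the candidates.

```bash
python3 - <<'E'
from h import *
im=cv2.imread("pics/top1.png")
c=im[125:245,165:425]  # 260x120
cv2.imwrite("pics/c.png",cv2.resize(c,None,fx=3,fy=3,interpolation=cv2.INTER_CUBIC))
S=0.64
for nm,p,z in[("560,355",(560,355),5),("635,331",(635,331),5),("lugtop",(487,270),90),("mouthtop",(362,243),110),("nest",(430,262),49),("blackprobe",(318,235),170)]:
    print(nm,onz("top1.png",[np.array(p)*S],z).round())
# contours of bright low-saturation things in region near plate
hsv=cv2.cvtColor(im,cv2.COLOR_BGR2HSV); m=((hsv[:,:,1]<70)&(hsv[:,:,2]>110)).astype(np.uint8)
cs,_=cv2.findContours(m,cv2.RETR_EXTERNAL,cv2.CHAIN_APPROX_NONE)
for k in cs:
    a=cv2.contourArea(k)
    if a<40: continue
    w=onz("top1.png",k.reshape(-1,2),7)[:,:2].astype(np.float32)
    if w[:,0].max()>600 or w[:,0].min()<0: continue
    print(a,k.reshape(-1,2).mean(0).round(),[np.round(q,2) for q in cv2.minAreaRect(w)])
E
```

```text
560,355 [[ 397. -331.    5.]]
635,331 [[ 443. -478.    5.]]
lugtop [[ 548. -182.   90.]]
mouthtop [[596.  45. 110.]]
nest [[573. -80.  49.]]
blackprobe [[595. 116. 170.]]
59.5 [ 45. 256.] [array([318.76, 600.58]), array([35.87, 28.45]), np.float64(22.58)]
273.0 [154. 233.] [array([385.49, 285.14]), array([58.34, 57.82]), np.float64(45.9)]
240.5 [358. 227.] [array([ 398.42, -328.6 ]), array([40.51, 61.58]), np.float64(3.71)]
87.5 [409. 212.] [array([ 442.32, -484.04]), array([46.06, 21.87]), np.float64(57.4)]
2207.5 [491. 225.] [array([ 400.99, -725.96]), array([132.54, 163.89]), np.float64(89.84)]
111.0 [126. 192.] [array([509.36, 371.53]), array([16.35, 89.64]), np.float64(23.08)]
```

View pics/c.png

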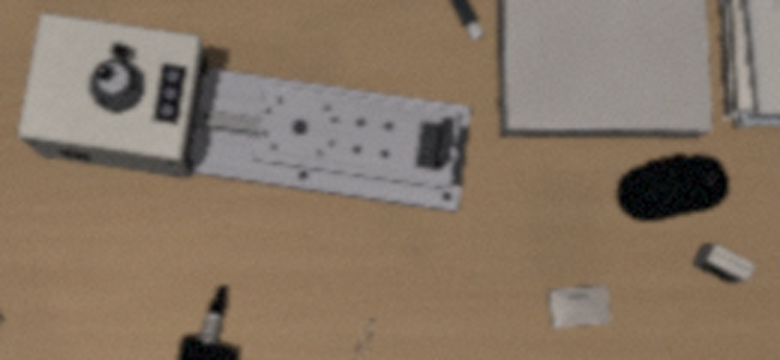

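Plate: (358,227) in the native image, i.e. world about (398,−329), long side roughly along world y. The second object, at (409,212), is too small to be the plate. Next is a helper that converts a target into tool-frame row units.

```bash
cat >> h.py <<'E'
def go(xyz,zdir=None,T=None):
    "tool-frame shift (units of 25mm) to xyz; yaw turn about tool y (units of 6deg) putting tool z along +-zdir(deg in world)"
    T=pose() if T is None else T
    d=T[:3,:3].T@(np.array(xyz)-T[:3,3])/25
    print("shift",d.round(2))
    if zdir is not None:
        t=np.array([np.cos(np.radians(zdir)),np.sin(np.radians(zdir)),0])
        for s in(1,-1):
            q=T[:3,:3].T@(t*s); print("turn y",round(np.degrees(np.arctan2(q[0],q[2]))/6,2))
        yt=T[:3,:3].T@np.array([0,0,-1]); print("tilt fix x,z",(np.degrees(np.cross([0,1,0],yt))/6).round(2))
E
python3 - <<'E'
from h import *
T=pose(); print(T.round(3)); go([450,250,260],3.7); go([398,-329,250],3.7)
print(np.array(viewer.camera_model("wrist")["hand_eye"]).round(3))
E
```

```text
[[ 9.70000e-01 -1.00000e-03  2.41000e-01  1.56758e+02]
 [-2.41000e-01 -2.00000e-03  9.70000e-01  6.30329e+02]
 [-0.00000e+00 -1.00000e+00 -2.00000e-03  2.30304e+02]
 [ 0.00000e+00  0.00000e+00  0.00000e+00  1.00000e+00]]
shift [ 15.05  -1.17 -11.93]
turn y 12.06
turn y -17.94
tilt fix x,z [ 0.02  0.   -0.  ]
shift [ 18.63  -0.73 -34.91]
turn y 12.06
turn y -17.94
tilt fix x,z [ 0.02  0.   -0.  ]
[[ 1.00000e-03  9.48000e-01  3.18000e-01 -8.16210e+01]
 [ 0.00000e+00 -3.18000e-01  9.48000e-01 -1.42762e+02]
 [ 1.00000e+00 -0.00000e+00 -1.00000e-03 -1.00000e-01]
 [ 0.00000e+00  0.00000e+00  0.00000e+00  1.00000e+00]]
```

```bash
python3 -m jog '[[[0.6,-0.2,-0.5,0,0,0],[1,-0.2,-0.9,0,0,0],[1,-0.2,-0.9,0,0,0],[1,-0.2,-1,0,0,0],[1,-0.2,-1,0,0,0],[1,0,-1,0,0,0],[1,0,-1,0,0,0],[1,0,-1,0,0,0],[1,0,-1,0,0,0],[1,0,-1,0,0,0],[1,0,-1,0,0,0],[1,0,-1,0,0,0]]]' 1 
python3 -m jog '[[[0,0,-1,0,0.5,0],[0,0,-1,0,1,0],[0,0,-1,0,1,0],[0,0,-0.8,0,1,0],[0,0,-0.6,0,1,0],[0.2,0,-0.4,0,1,0],[0.4,0,-0.4,0,1,0],[0.6,0,-0.4,0,1,0],[0.7,0,-0.3,0,1,0],[0.8,0,-0.2,0,1,0],[0.9,0,-0.1,0,1,0],[1,0,0,0,1,0]]]'
python3 -c "
from h import *
go([398,-329,250],3.7); print(pose()[:3,3])"
```

```text
time_s: 1.15
eef_pos: [370.5, 284.9, 256.1]
orientation: [0.702, -0.086, 0.086, -0.702]
force: [0.1, -0.2, 0.5]
opening: 85.4
time_s: 2.15
eef_pos: [343.5, 56.4, 256.1]
orientation: [-0.529, 0.469, -0.47, 0.529]
force: [1.7, -0.4, 0.3]
opening: 85.3
shift [15.57  0.24  0.34]
turn y 0.52
turn y -29.48
tilt fix x,z [-0.  0. -0.]
[343.47397398  56.38726826 256.13140483]
```

```bash
python3 -m jog '[[[1,0,0,0,0.4,0],[1.0,0,0.1,0,0,0],[1,0,0.1,0,0,0],[1,0,0.1,0,0,0],[1,0,0,0,0,0],[1,0,0,0,0,0],[1,0,0,0,0,0],[1,0,0,0,0,0],[1,0,0,0,0,0],[1,0,0,0,0,0],[1,0,0,0,0,0],[1,0,0,0,0,0]]]' 1 
python3 -m jog '[[[1,1,0,0,0,0],[0.6,1,0,0,0,0],[0.3,1,0,0,0,0],[0,0,0,0,0,0],[0,0,0,0,0,0]]]'
python3 - <<'E'
from h import *
snap("wrist","w2.png")
im=cv2.imread("pics/w2.png"); hsv=cv2.cvtColor(im,cv2.COLOR_BGR2HSV); m=((hsv[:,:,1]<60)&(hsv[:,:,2]>90)).astype(np.uint8)
cs,_=cv2.findContours(m,cv2.RETR_EXTERNAL,cv2.CHAIN_APPROX_NONE)
for k in cs:
    a=cv2.contourArea(k)
    if a<800: continue
    w=onz("w2.png",k.reshape(-1,2),7)[:,:2].astype(np.float32)
    print(a,k.reshape(-1,2).mean(0).round(),[np.round(q,2) for q in cv2.minAreaRect(w)])
go([398,-329,30],3.7)
E
```

```text
time_s: 3.15
eef_pos: [376.2, -242.4, 256.0]
orientation: [-0.52, 0.48, -0.479, 0.52]
force: [0.2, 0.6, 0.4]
opening: 85.3
time_s: 3.57
eef_pos: [379.3, -287.7, 179.7]
orientation: [-0.52, 0.481, -0.478, 0.52]
force: [0.1, -0.1, -0.0]
opening: 85.6
3550.5 [ 42. 311.] [array([  63.83, -512.35]), array([283.37, 107.95]), np.float64(39.52)]
12945.0 [470. 255.] [array([ 648.68, -393.15]), array([147.28, 295.65]), np.float64(22.35)]
26231.5 [ 56. 170.] [array([ 127.58, -312.06]), array([295.28, 173.86]), np.float64(89.8)]
6702.0 [465.  74.] [array([ 586.61, -150.97]), array([143.37,  91.42]), np.float64(80.9)]
2670.0 [409.  62.] [array([ 523.37, -153.71]), array([117.85,  33.6 ]), np.float64(81.51)]
856.5 [16. 23.] [array([ 121.2 , -142.33]), array([37.12, 46.45]), np.float64(89.93)]
shift [1.69 6.06 0.58]
turn y 0.15
turn y -29.85
tilt fix x,z [ 0.    0.   -0.01]
```

View pics/w2.png

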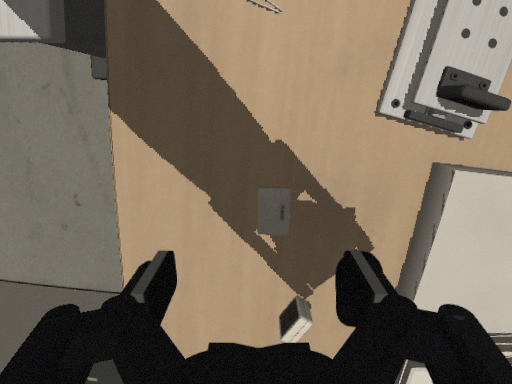

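The plate is in the arm's shadow at columns 257–290, rows 187–236. The lug is at (465,95), upper right, and the eraser at (295,320). I'll segment the plate on saturation alone.

```bash
python3 - <<'E'
from h import *
im=cv2.imread("pics/w2.png"); hsv=cv2.cvtColor(im,cv2.COLOR_BGR2HSV)
m=(hsv[:,:,1]<70).astype(np.uint8); r=np.zeros_like(m); r[175:250,245:300]=1; m=cv2.morphologyEx(m*r,cv2.MORPH_OPEN,np.ones((5,5)))
cs,_=cv2.findContours(m,cv2.RETR_EXTERNAL,cv2.CHAIN_APPROX_NONE)
k=max(cs,key=cv2.contourArea); print(cv2.boundingRect(k))
c=cv2.minAreaRect(onz("w2.png",k.reshape(-1,2),6)[:,:2].astype(np.float32)); print(c)
go([c[0][0],c[0][1],5],c[2])
E
```

```text
(257, 187, 34, 48)
((399.58587646484375, -330.1186828613281), (38.07682418823242, 58.67457580566406), 4.454277515411377)
shift [1.74 7.06 0.64]
turn y 0.03
turn y -29.97
tilt fix x,z [ 0.    0.   -0.01]
```

```bash
python3 -m jog '[[[0.6,0.6,0.2,0,0,0],[0.6,0.8,0.2,0,0,0],[0.54,0.8,0.24,0,0,0],[0,0.8,0,0,0,0],[0,0.8,0,0,0,0],[0,0.8,0,0,0,0],[0,0.8,0,0,0,0],[0,0.7,0,0,0,0],[0,0.5,0,0,0,0],[0,0.2,0,0,0,0],[0,0,0,0,0,0]]]' 0.2 30
python3 -m jog '[[[0,0.12,0,0,0,0],[0,0.08,0,0,0,0],[0,0.04,0,0,0,0],[0,0,0,0,0,0],[0,0,0,0,0,0]]]'
python3 - <<'E'
from h import *
im=snap("wrist","w3.png"); cv2.imwrite("pics/w3c.png",cv2.resize(im[150:384,100:412,::-1],None,fx=2,fy=2))
go([399.6,-330.1,0],4.45)
E
```

```text
time_s: 4.53
eef_pos: [400.0, -330.3, 11.5]
orientation: [-0.52, 0.479, -0.479, 0.52]
force: [0.5, 1.2, 0.1]
opening: 50.9
time_s: 4.95
eef_pos: [400.0, -330.8, 5.8]
orientation: [0.52, -0.479, 0.48, -0.52]
force: [-0.5, -0.0, -0.5]
opening: 51.2
shift [-0.03  0.23 -0.01]
turn y 0.03
turn y -29.97
tilt fix x,z [-0.    0.    0.01]
```

View pics/w3c.png

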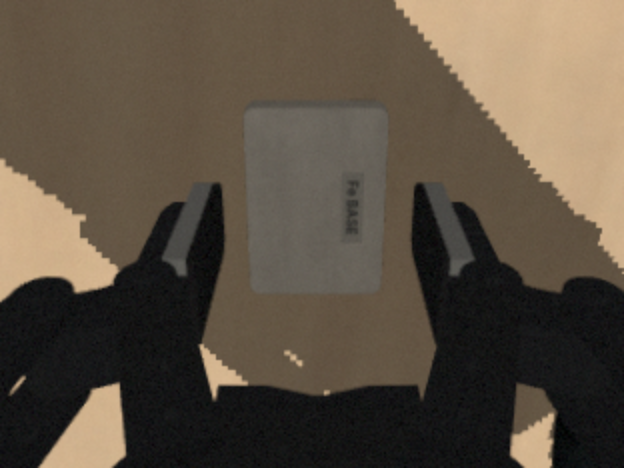

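The plate is centred between the fingers, at crop rows 100–293. I'll feel down for the desk in small steps.

```bash
for i in 1; do :; done
python3 -m jog '[[[0,0.08,0,0,0,0],[0,0.08,0,0,0,0],[0,0,0,0,0,0]]]' 
python3 -m jog '[[[0,0.06,0,0,0,0],[0,0,0,0,0,0]]]' 
python3 -m jog '[[[0,0.04,0,0,0,0],[0,0,0,0,0,0]]]'
```

```text
time_s: 5.25
eef_pos: [399.5, -330.3, 0.8]
orientation: [-0.52, 0.48, -0.479, 0.52]
force: [-0.7, 0.3, 0.3]
opening: 51.4
time_s: 5.42
eef_pos: [399.6, -330.4, -0.5]
orientation: [-0.52, 0.48, -0.479, 0.52]
force: [0.3, -0.4, -0.5]
opening: 51.1
time_s: 5.58
eef_pos: [399.7, -330.5, -1.4]
orientation: [-0.52, 0.479, -0.479, 0.52]
force: [0.1, -1.0, 0.6]
opening: 51.5
```

```bash

python3 -m jog '[[[0,0.04,0,0,0,0],[0,0,0,0,0,0]]]' 
python3 -m jog '[[[0,0.04,0,0,0,0],[0,0,0,0,0,0]]]'
```

```text
time_s: 5.75
eef_pos: [399.7, -330.5, -2.3]
orientation: [0.52, -0.479, 0.479, -0.52]
force: [-1.0, 0.1, 0.2]
opening: 51.5
time_s: 5.92
eef_pos: [399.8, -330.7, -3.2]
orientation: [0.52, -0.479, 0.479, -0.52]
force: [1.0, -0.4, 0.1]
opening: 51.7
```

```bash

python3 -m jog '[[[0,-0.06,0,0,0,0],[0,0,0,0,0,0]]]' 
python3 -m jog '[[[0,0,0,0,0,0],[0,0,0,0,0,0],[0,0,0,0,0,0],[0,0,0,0,0,0],[0,0,0,0,0,0],[0,0,0,0,0,0]]]' -1 40
```

```text
time_s: 6.08
eef_pos: [399.8, -330.7, -1.5]
orientation: [0.52, -0.479, 0.479, -0.52]
force: [0.3, 0.7, 0.2]
opening: 51.1
time_s: 6.58
eef_pos: [400.2, -331.1, -1.0]
orientation: [0.52, -0.479, 0.48, -0.52]
force: [0.2, 0.8, 5.2]
opening: 36.8
```

```bash

python3 -m jog '[[[0,-0.02,0,0,0,0],[0,-0.04,0,0,0,0],[0,0,0,0,0,0]]]' 0.1 
python3 -m jog '[[[0,0,0,0,0,0],[0,0,0,0,0,0],[0,0,0,0,0,0],[0,0,0,0,0,0]]]' -1 60
python3 -m jog '[[[0,-0.1,0,0,0,0],[0,-0.5,0,0,0,0],[0,-0.9,0,0,0,0],[0,-1,0,0,0,0],[0,-1,0,0,0,0],[0,-1,0,0,0,0],[0,-1,0,0,0,0],[0,-0.5,0,0,0,0],[0,0,0,0,0,0]]]'
python3 -c "
from h import *
go([560,-240,220],4.45)"
```

```text
time_s: 6.83
eef_pos: [399.4, -330.3, -0.6]
orientation: [-0.52, 0.48, -0.479, 0.52]
force: [0.4, -1.4, -0.0]
opening: 46.8
time_s: 7.17
eef_pos: [399.8, -330.6, -0.1]
orientation: [0.52, -0.479, 0.479, -0.52]
force: [-1.1, 0.5, 2.1]
opening: 35.7
time_s: 7.92
eef_pos: [401.4, -332.2, 154.2]
orientation: [0.52, -0.477, 0.482, -0.52]
force: [0.4, 0.1, -0.6]
opening: 36.2
shift [-3.15 -2.62  6.63]
turn y 0.03
turn y -29.97
tilt fix x,z [-0.05  0.    0.06]
```

```bash

python3 -m jog '[[[-0.2,-0.5,0.2,0,0,0],[-0.5,-0.7,0.4,0,0,0],[-0.7,-0.6,0.6,0,0,0],[-0.8,-0.4,0.7,0,0,0],[-0.8,-0.2,0.8,0,0,0],[-0.8,0,0.8,0,0,0],[-0.8,0,0.8,0,0,0],[-0.7,0,0.8,0,0,0],[-0.6,0,0.6,0,0,0],[-0.4,0,0.4,0,0,0],[0,0,0,0,0,0],[0,0,0,0,0,0]]]'
python3 - <<'E'
from h import *
print(pose().round(3)); go([565,-160,210],4.45)
im=snap("wrist","w4.png")
cv2.imwrite("pics/w4c.png",cv2.resize(im[:,:,::-1],(800,600),interpolation=cv2.INTER_CUBIC))
E
```

```text
time_s: 8.92
eef_pos: [538.6, -160.6, 208.6]
orientation: [0.521, -0.48, 0.478, -0.52]
force: [0.1, -0.9, -1.5]
opening: 35.8
[[ 8.20000e-02 -3.00000e-03  9.97000e-01  5.38603e+02]
 [-9.97000e-01  1.00000e-03  8.20000e-02 -1.60650e+02]
 [-1.00000e-03 -1.00000e+00 -3.00000e-03  2.08582e+02]
 [ 0.00000e+00  0.00000e+00  0.00000e+00  1.00000e+00]]
shift [ 0.06 -0.06  1.05]
turn y 0.04
turn y -29.96
tilt fix x,z [ 0.02  0.   -0.01]
```

View pics/w4c.png

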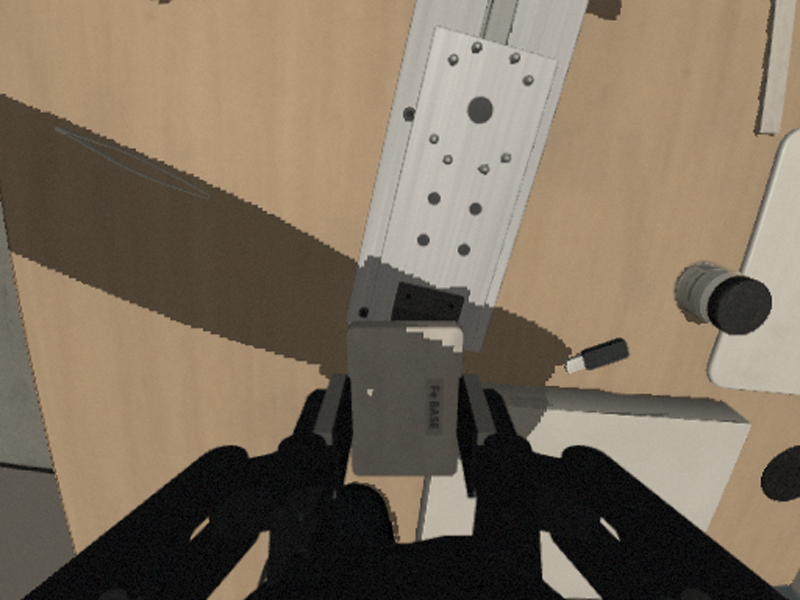

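Eight pins show around the hole at (480,110). The far row is (453,59), (477,47), (515,58), (528,80) and the near row is (434,139), (447,159), (484,169), (506,157). The held plate spans (350,325) to (462,474). Next, fit the nest frame and the plate's pose in the grip.

```bash
cat > nest.py <<'E'
from h import *
def refine(f,p,r=5):
    g=cv2.cvtColor(cv2.imread("pics/"+f),cv2.COLOR_BGR2GRAY).astype(float); out=[]
    for x,y in p:
        for _ in range(3):
            X,Y=np.meshgrid(np.arange(round(x)-r,round(x)+r+1),np.arange(round(y)-r,round(y)+r+1))
            w=g[Y,X]; w=np.clip(np.percentile(w,75)-12-w,0,None)*(np.hypot(X-x,Y-y)<=r); x,y=(w*X).sum()/w.sum(),(w*Y).sum()/w.sum()
        out.append((x,y))
    return np.array(out)
# order: world; head is +y, x across = right in image
model=np.array([[-23.5,23.5],[-12,33.5],[12,33.5],[23.5,23.5],[-23.5,-23.5],[-12,-33.5],[12,-33.5],[23.5,-23.5]])
def fit(w,m=model):
    c=w.mean(0); H=(m-m.mean(0)).T@(w-c); a=np.arctan2(H[0,1]-H[1,0],H[0,0]+H[1,1])
    Rm=np.array([[np.cos(a),-np.sin(a)],[np.sin(a),np.cos(a)]]); t=c-Rm@m.mean(0); return t,np.degrees(a),w-(m@Rm.T+t)
E
python3 - <<'E'
from nest import *
p=(np.array([(453,59),(477,47),(515,58),(528,80),(434,139),(447,159),(484,169),(506,157)],float)+.5)*.64-.5
for q in(p,refine("w4.png",p)):
    print((q-p).round(1).tolist()); t,a,r=fit(onz("w4.png",q,53)[:,:2]); print(t.round(1),a.round(2),r.round(1).tolist())
T=pose(); c=onz("w4.png",(np.array([(350,325),(462,325),(457,474),(353,474)])+.5)*.64-.5,T[2,3]+5)
print("plate corners tool",((c-T[:3,3])@T[:3,:3]).round(1).tolist())
E
```

```text
[[0.0, 0.0], [0.0, 0.0], [0.0, 0.0], [0.0, 0.0], [0.0, 0.0], [0.0, 0.0], [0.0, 0.0], [0.0, 0.0]]
[575.9 -50.1] -8.94 [[-0.2, -0.1], [0.3, -0.3], [-0.0, -0.4], [-0.3, -0.1], [0.3, -0.1], [-0.2, 0.4], [0.0, 0.1], [-0.0, 0.5]]
[[-0.2, 0.7], [-0.5, 0.6], [-0.5, 0.4], [-0.3, 0.4], [-0.3, 0.0], [0.2, 0.4], [-0.4, 0.1], [-0.6, 0.7]]
[575.6 -50.4] -8.91 [[-0.1, -0.3], [0.2, -0.4], [-0.2, -0.4], [-0.2, -0.1], [0.3, 0.3], [0.3, 0.4], [-0.1, 0.3], [-0.3, 0.2]]
plate corners tool [[-29.1, -4.9, -17.3], [-29.1, -5.0, 18.8], [29.4, -5.1, 19.6], [29.4, -5.0, -18.5]]
```

```bash
python3 -c "
from h import *
go([566.4,-109.6,120],-8.9)"
```

```text
shift [-1.97  3.55  1.29]
turn y 2.26
turn y -27.74
tilt fix x,z [ 0.02  0.   -0.  ]
```

```bash

python3 -m jog '[[[-0.3,0.2,0.2,0,0,0],[-0.6,0.5,0.4,0,0,0],[-0.6,0.6,0.4,0,0,0],[-0.47,0.6,0.29,0,0.5,0],[0,0.6,0,0,0.8,0],[0,0.6,0,0,0.7,0],[0,0.4,0,0,0.26,0],[0,0,0,0,0,0],[0,0,0,0,0,0]]]'
python3 - <<'E'
from h import *
T=pose(); print(T.round(3))
im=snap("wrist","w5.png")
cv2.imwrite("pics/w5c.png",cv2.resize(im[:300,106:406,::-1],(600,600),interpolation=cv2.INTER_CUBIC))
E
```

```text
time_s: 9.72
eef_pos: [566.4, -109.8, 121.5]
orientation: [-0.46, 0.538, -0.537, 0.459]
force: [-0.4, -0.6, -0.5]
opening: 35.7
[[-1.55000e-01 -2.00000e-03  9.88000e-01  5.66397e+02]
 [-9.88000e-01  1.00000e-03 -1.55000e-01 -1.09823e+02]
 [-0.00000e+00 -1.00000e+00 -2.00000e-03  1.21466e+02]
 [ 0.00000e+00  0.00000e+00  0.00000e+00  1.00000e+00]]
```

View pics/w5c.png

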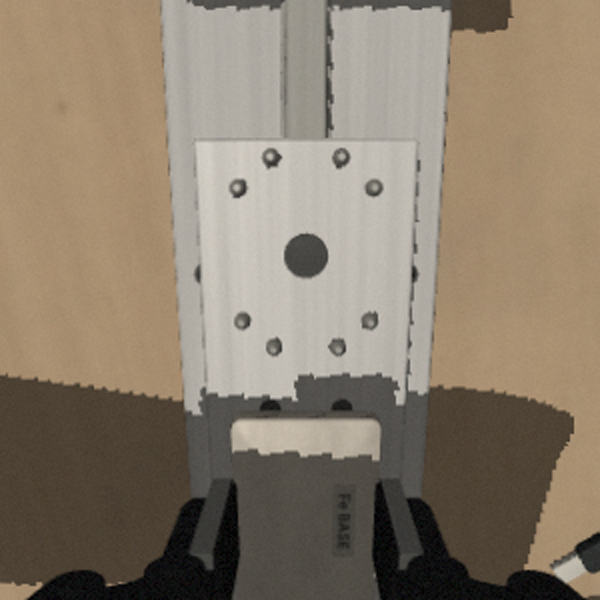

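The eight pins are at crop pixels (237,188), (271,157), (341,157), (374,188), (242,321), (274,346), (338,346), (370,321). The plate's front edge is at row 418, columns 232–381, and everything is square. Compute the final offset in tool axes.

```bash
python3 - <<'E'
from nest import *
cv=lambda q:(np.array(q,float)+.5)/2-.5+[106,0]
p=cv([(237,188),(271,157),(341,157),(374,188),(242,321),(274,346),(338,346),(370,321)])
q=refine("w5.png",p,6); print((q-p).round(1).tolist())
for k in(p,q):
    t,a,r=fit(onz("w5.png",k,53)[:,:2]); print(t.round(2),a.round(2),np.abs(r).max().round(2))
T=pose(); print("hole",onz("w5.png",cv([(306,255.5)]),49).round(1))
c=onz("w5.png",cv([(232,425),(381,425),(240,598),(375,598),(306,418)]),T[2,3]+6)
print("plate tool",((c-T[:3,3])@T[:3,:3]).round(1).tolist())
go([t[0],t[1],60],a)
E
```

```text
[[0.9, 0.2], [0.3, 0.7], [-0.2, 0.7], [-0.3, 0.1], [0.4, -0.3], [0.2, 0.2], [-0.2, 0.2], [-0.2, -0.4]]
[575.96 -49.63] -8.92 0.61
[576.04 -49.75] -8.94 0.68
hole [[576.  -49.9  49. ]]
plate tool [[-26.9, -6.0, -19.1], [-26.9, -6.0, 18.1], [25.4, -6.0, -19.2], [25.4, -6.0, 18.7], [-28.8, -6.0, -0.6]]
shift [-2.44  2.5  -0.02]
turn y 0.0
turn y -30.0
tilt fix x,z [-0.  0. -0.]
```

```bash

python3 -m jog '[[[-0.3,0.1,0,0,0,0],[-0.5,0.3,0,0,0,0],[-0.6,0.4,0,0,0,0],[-0.5,0.4,0,0,0,0],[-0.4,0.4,0,0,0,0],[-0.14,0.4,-0.01,0,0,0],[0,0.3,0,0,0,0],[0,0.2,0,0,0,0],[0,0,0,0,0,0],[0,0,0,0,0,0]]]'
python3 -c "
from h import *
go([576,-49.8,49],-8.93)"
```

```text
time_s: 10.6
eef_pos: [576.3, -49.8, 59.5]
orientation: [-0.46, 0.538, -0.537, 0.459]
force: [-0.0, -0.4, -1.0]
opening: 35.8
shift [ 0.    0.42 -0.01]
turn y -0.01
turn y 29.99
tilt fix x,z [ 0.01 -0.    0.  ]
```

```bash

python3 -m jog '[[[0,0.08,-0.01,0,0,0],[0,0.08,0,0,0,0],[0,0,0,0,0,0]]]'
python3 -m jog '[[[0,0.06,0,0,0,0],[0,0.06,0,0,0,0],[0,0,0,0,0,0]]]'
python3 -m jog '[[[0,0.06,0,0,0,0],[0,0,0,0,0,0]]]'
python3 -m jog '[[[0,0.03,0,0,0,0],[0,0,0,0,0,0]]]'
```

```text
time_s: 10.85
eef_pos: [576.2, -49.6, 55.9]
orientation: [0.459, -0.537, 0.538, -0.459]
force: [-0.1, 0.1, -1.3]
opening: 35.8
time_s: 11.1
eef_pos: [576.0, -49.3, 52.6]
orientation: [-0.46, 0.538, -0.537, 0.459]
force: [-0.2, -0.3, -1.3]
opening: 35.9
time_s: 11.27
eef_pos: [576.0, -49.2, 51.1]
orientation: [-0.46, 0.537, -0.537, 0.459]
force: [-0.2, 0.1, -0.5]
opening: 35.9
time_s: 11.43
eef_pos: [576.1, -49.2, 50.4]
orientation: [-0.46, 0.537, -0.537, 0.46]
force: [-0.2, -1.0, -0.7]
opening: 35.7
```

```bash

python3 -m jog '[[[0,0.03,0,0,0,0],[0,0,0,0,0,0]]]'
python3 -m jog '[[[0,0,0,0,0,0],[0,0,0,0,0,0],[0,0,0,0,0,0],[0,0,0,0,0,0]]]' 0.2
python3 -m jog '[[[0,-0.2,0,0,0,0],[0,-0.5,0,0,0,0],[0,-0.8,0,0,0,0],[0.4,-0.8,0,0,0,0],[0.8,-0.5,0,0,0,0],[0.8,0,0,0,0,0],[0.6,0,0,0,0,0],[0.2,0,0,0,0,0],[0,0,0,0,0,0],[0,0,0,0,0,0]]]'
python3 - <<'E'
from h import *
T=pose(); print(T.round(3))
im=snap("wrist","w6.png")
cv2.imwrite("pics/w6c.png",cv2.resize(im[:300,106:406,::-1],(600,600),interpolation=cv2.INTER_CUBIC))
E
```

```text
time_s: 11.6
eef_pos: [576.1, -49.2, 49.7]
orientation: [-0.46, 0.537, -0.537, 0.46]
force: [-0.1, -0.6, -0.7]
opening: 36.2
time_s: 11.93
eef_pos: [576.4, -49.3, 50.1]
orientation: [0.459, -0.537, 0.538, -0.46]
force: [0.0, 0.3, -0.2]
opening: 51.3
time_s: 12.77
eef_pos: [565.4, -118.2, 120.2]
orientation: [-0.459, 0.538, -0.538, 0.46]
force: [-0.6, -0.0, -0.3]
opening: 51.2
[[-1.56000e-01  0.00000e+00  9.88000e-01  5.65382e+02]
 [-9.88000e-01  0.00000e+00 -1.56000e-01 -1.18201e+02]
 [-0.00000e+00 -1.00000e+00  0.00000e+00  1.20236e+02]
 [ 0.00000e+00  0.00000e+00  0.00000e+00  1.00000e+00]]
```

View pics/w6c.png

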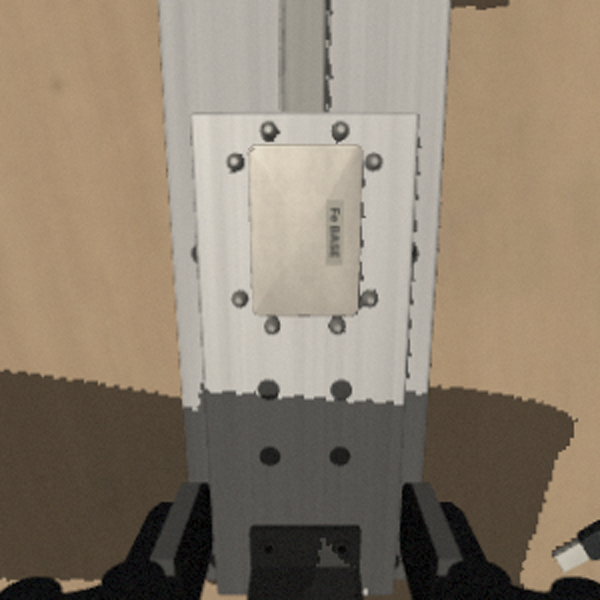

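The plate is seated square inside all eight pins, at crop (250–362, 145–316). The lug is at about (305,570). I'll shut the fingers and go behind the lug.

```bash

python3 -m jog '[[[0.3,0,0,0,0,0],[0.6,0,0,0,0,0],[0.8,0,0,0,0,0],[0.8,0,0,0,0,0],[0.8,0,0,0,0,0],[0.6,0,0,0,0,0],[0.3,0,0,0,0,0],[0,0,0,0,0,0]]]' -1 40
python3 - <<'E'
from h import *
im=snap("wrist","w7.png")
cv2.imwrite("pics/w7c.png",cv2.resize(im[84:384,106:406,::-1],(600,600),interpolation=cv2.INTER_CUBIC))
go([548.8,-222.4,60],-8.93)
E
```

```text
time_s: 13.48
eef_pos: [548.9, -223.2, 119.7]
orientation: [-0.459, 0.538, -0.538, 0.459]
force: [-0.5, 0.4, 0.3]
opening: 0.1
shift [ 0.01  2.39 -0.  ]
turn y -0.01
turn y 29.99
tilt fix x,z [ 0.  0. -0.]
```

View pics/w7c.png

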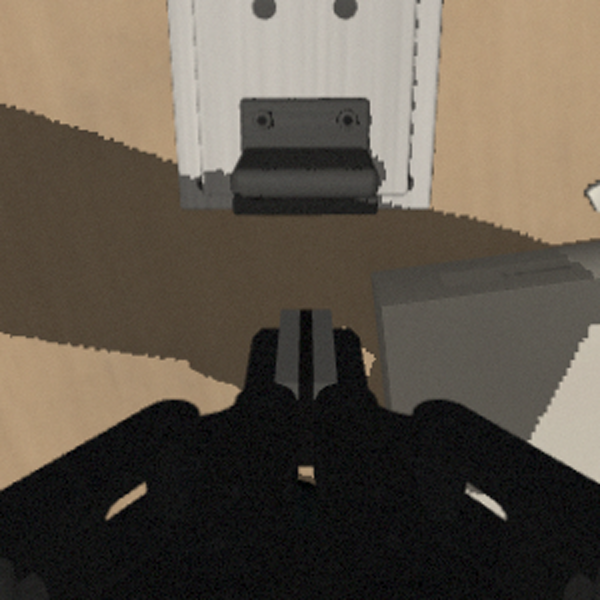

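The shut fingers are centred at column 306 and clear behind the lug at (305,180). Descend, then advance gently to contact.

```bash

python3 -m jog '[[[0,0.3,0,0,0,0],[0,0.7,0,0,0,0],[0,0.7,0,0,0,0],[0,0.5,0,0,0,0],[0,0.2,0,0,0,0],[-0.1,0,0,0,0,0],[-0.2,0,0,0,0,0],[-0.15,0,0,0,0,0],[0,0,0,0,0,0]]]'
python3 -m jog '[[[-0.05,0,0,0,0,0],[-0.05,0,0,0,0,0],[-0.05,0,0,0,0,0],[-0.05,0,0,0,0,0],[0,0,0,0,0,0]]]'
python3 -m jog '[[[-0.05,0,0,0,0,0],[-0.05,0,0,0,0,0],[0,0,0,0,0,0]]]'
```

```text
time_s: 14.28
eef_pos: [551.7, -210.5, 61.0]
orientation: [0.459, -0.537, 0.538, -0.46]
force: [0.1, 0.4, -0.5]
opening: 0.3
time_s: 14.7
eef_pos: [551.6, -205.9, 59.9]
orientation: [0.46, -0.537, 0.537, -0.46]
force: [-0.6, -0.3, -0.5]
opening: 0.2
time_s: 14.95
eef_pos: [551.9, -203.7, 59.9]
orientation: [0.46, -0.537, 0.537, -0.459]
force: [-0.6, -0.3, 0.1]
opening: -0.2
```

```bash

python3 -m jog '[[[-0.04,0,0,0,0,0],[-0.04,0,0,0,0,0],[0,0,0,0,0,0]]]'
python3 -m jog '[[[-0.04,0,0,0,0,0],[-0.04,0,0,0,0,0],[0,0,0,0,0,0]]]'
python3 -m jog '[[[-0.04,0,0,0,0,0],[-0.04,0,0,0,0,0],[0,0,0,0,0,0]]]'
```

```text
time_s: 15.2
eef_pos: [551.9, -203.5, 59.9]
orientation: [0.461, -0.536, 0.538, -0.459]
force: [-1.9, -7.9, -0.1]
opening: 0.1
time_s: 15.45
eef_pos: [552.1, -202.6, 60.0]
orientation: [0.461, -0.536, 0.539, -0.458]
force: [-1.4, -10.0, -1.1]
opening: -0.0
time_s: 15.7
eef_pos: [552.4, -200.8, 60.0]
orientation: [0.461, -0.536, 0.539, -0.458]
force: [-2.5, -11.1, -1.3]
opening: -0.1
```

```bash

python3 -m jog '[[[-0.05,0,0,0,0,0],[-0.05,0,0,0,0,0],[-0.06,0,0,0,0,0],[-0.06,0,0,0,0,0],[-0.06,0,0,0,0,0],[-0.06,0,0,0,0,0]]]'
python3 -m jog '[[[-0.06,0,0,0,0,0],[-0.06,0,0,0,0,0],[-0.06,0,0,0,0,0],[-0.06,0,0,0,0,0],[-0.06,0,0,0,0,0],[-0.06,0,0,0,0,0]]]'
```

```text
time_s: 16.2
eef_pos: [553.6, -193.2, 60.0]
orientation: [0.462, -0.535, 0.539, -0.458]
force: [-3.4, -14.3, -2.0]
opening: 0.1
time_s: 16.7
eef_pos: [554.9, -184.3, 59.9]
orientation: [0.462, -0.536, 0.539, -0.458]
force: [-2.9, -13.5, -3.0]
opening: 0.0
```

```bash

python3 -m jog '[[[-0.06,0,0,0,0,0],[-0.06,0,0,0,0,0],[-0.06,0,0,0,0,0],[-0.06,0,0,0,0,0],[-0.06,0,0,0,0,0],[-0.06,0,0,0,0,0]]]'
python3 -m jog '[[[-0.06,0,0,0,0,0],[-0.06,0,0,0,0,0],[-0.06,0,0,0,0,0],[-0.06,0,0,0,0,0],[-0.06,0,0,0,0,0],[-0.06,0,0,0,0,0]]]'
python3 -m jog '[[[-0.06,0,0,0,0,0],[-0.06,0,0,0,0,0],[-0.06,0,0,0,0,0],[-0.06,0,0,0,0,0],[-0.06,0,0,0,0,0],[-0.06,0,0,0,0,0]]]'
python3 -c "
from h import *
T=pose(); print(T.round(3)); go([576-.155*100,-49.7-98.8,60],-8.93)"
```

```text
time_s: 17.2
eef_pos: [556.4, -175.4, 60.0]
orientation: [0.462, -0.536, 0.539, -0.458]
force: [-2.6, -14.6, -1.7]
opening: 0.0
time_s: 17.7
eef_pos: [557.8, -166.2, 59.9]
orientation: [0.461, -0.536, 0.539, -0.458]
force: [-2.0, -10.1, -1.1]
opening: -0.1
time_s: 18.2
eef_pos: [559.8, -153.5, 59.8]
orientation: [0.46, -0.537, 0.537, -0.46]
force: [-1.6, -4.3, 0.4]
opening: -0.0
[[-1.55000e-01 -0.00000e+00  9.88000e-01  5.59788e+02]
 [-9.88000e-01 -0.00000e+00 -1.55000e-01 -1.53474e+02]
 [ 0.00000e+00 -1.00000e+00 -0.00000e+00  5.98190e+01]
 [ 0.00000e+00  0.00000e+00  0.00000e+00  1.00000e+00]]
shift [-0.2  -0.01 -0.  ]
turn y 0.0
turn y -30.0
tilt fix x,z [ 0. -0.  0.]
```

```bash

python3 -m jog '[[[-0.07,0,0,0,0,0],[-0.08,0,0,0,0,0],[-0.09,0,0,0,0,0],[-0.1,0,0,0,0,0],[-0.1,0,0,0,0,0],[-0.1,0,0,0,0,0],[-0.1,0,0,0,0,0],[-0.1,0,0,0,0,0],[-0.1,0,0,0,0,0],[-0.1,0,0,0,0,0],[-0.1,0,0,0,0,0],[-0.1,0,0,0,0,0]]]'
python3 -m jog '[[[-0.1,0,0,0,0,0],[-0.1,0,0,0,0,0],[-0.1,0,0,0,0,0],[-0.1,0,0,0,0,0],[-0.1,0,0,0,0,0],[-0.1,0,0,0,0,0],[-0.1,0,0,0,0,0],[-0.1,0,0,0,0,0],[-0.1,0,0,0,0,0],[-0.1,0,0,0,0,0]]]'
python3 -m jog '[[[-0.09,0,0,0,0,0],[-0.08,0,0,0,0,0],[-0.07,0,0,0,0,0],[-0.06,0,0,0,0,0],[-0.06,0,0,0,0,0],[-0.05,0,0,0,0,0],[-0.04,0,0,0,0,0],[-0.03,0,0,0,0,0],[-0.02,0,0,0,0,0]]]'
```

```text
time_s: 19.2
eef_pos: [564.2, -125.3, 59.8]
orientation: [-0.46, 0.537, -0.537, 0.46]
force: [-1.2, -3.1, 0.2]
opening: 0.3
time_s: 20.03
eef_pos: [568.1, -100.6, 59.8]
orientation: [-0.46, 0.537, -0.537, 0.46]
force: [-0.9, -3.6, 0.2]
opening: -0.2
time_s: 20.78
eef_pos: [570.0, -88.5, 59.8]
orientation: [-0.46, 0.537, -0.537, 0.46]
force: [-1.8, -3.2, 0.2]
opening: -0.1
```

```bash

python3 -m jog '[[[-0.03,0,0,0,0,0],[-0.06,0,0,0,0,0],[-0.06,0,0,0,0,0],[-0.06,0,0,0,0,0],[-0.06,0,0,0,0,0],[-0.06,0,0,0,0,0],[-0.06,0,0,0,0,0],[-0.06,0,0,0,0,0],[-0.06,0,0,0,0,0],[-0.06,0,0,0,0,0],[-0.05,0,0,0,0,0],[-0.04,0,0,0,0,0]]]'
python3 -m jog '[[[-0.03,0,0,0,0,0],[-0.03,0,0,0,0,0],[-0.03,0,0,0,0,0],[-0.03,0,0,0,0,0]]]'
python3 -m jog '[[[-0.03,0,0,0,0,0],[-0.03,0,0,0,0,0],[-0.03,0,0,0,0,0],[-0.03,0,0,0,0,0]]]'
```

```text
time_s: 21.78
eef_pos: [572.5, -72.0, 59.8]
orientation: [-0.46, 0.537, -0.537, 0.46]
force: [-2.6, -3.6, 0.5]
opening: 0.0
time_s: 22.12
eef_pos: [573.0, -69.2, 59.8]
orientation: [-0.46, 0.537, -0.537, 0.46]
force: [-1.3, -2.6, 1.3]
opening: 0.2
time_s: 22.45
eef_pos: [573.5, -66.2, 59.8]
orientation: [-0.46, 0.537, -0.537, 0.46]
force: [-2.2, -2.8, 1.3]
opening: 0.1
```

```bash

python3 -m jog '[[[-0.03,0,0,0,0,0],[-0.03,0,0,0,0,0],[-0.03,0,0,0,0,0],[-0.03,0,0,0,0,0]]]'
```

```text
time_s: 22.78
eef_pos: [573.9, -63.2, 59.8]
orientation: [-0.46, 0.537, -0.537, 0.46]
force: [-1.9, -3.1, 1.6]
opening: -0.1
```

```bash

python3 -m jog '[[[-0.03,0,0,0,0,0],[-0.03,0,0,0,0,0]]]' | grep -E "eef|force"
python3 -m jog '[[[-0.03,0,0,0,0,0],[-0.03,0,0,0,0,0]]]' | grep -E "eef|force"
python3 -m jog '[[[-0.03,0,0,0,0,0],[-0.03,0,0,0,0,0]]]' | grep -E "eef|force"
```

```text
eef_pos: [574.1, -61.8, 59.8]
force: [-1.5, -2.6, 1.3]
eef_pos: [574.4, -60.3, 59.8]
force: [-2.4, -2.6, 1.5]
eef_pos: [574.6, -58.8, 59.8]
force: [-3.8, -2.9, 1.1]
```

```bash

python3 -m jog '[[[-0.03,0,0,0,0,0],[-0.03,0,0,0,0,0]]]' | grep -E "eef|force"
```

```text
eef_pos: [574.9, -57.3, 59.8]
force: [-2.0, -3.7, 2.0]
```

```bash

python3 -m jog '[[[-0.03,0,0,0,0,0],[-0.03,0,0,0,0,0]]]' | grep -E "eef|force"
python3 -m jog '[[[-0.03,0,0,0,0,0],[-0.03,0,0,0,0,0]]]' | grep -E "eef|force"
python3 -m jog '[[[-0.03,0,0,0,0,0],[-0.03,0,0,0,0,0]]]' | grep -E "eef|force"
```

```text
eef_pos: [575.1, -55.8, 59.8]
force: [-3.5, -2.0, 1.4]
eef_pos: [575.3, -54.4, 59.8]
force: [-2.1, -2.3, 0.8]
eef_pos: [575.6, -52.9, 59.8]
force: [-3.5, -2.6, 0.9]
```

```bash

python3 -m jog '[[[-0.03,0,0,0,0,0],[-0.03,0,0,0,0,0]]]' | grep -E "eef|force"
python3 -m jog '[[[-0.03,0,0,0,0,0],[-0.03,0,0,0,0,0]]]' | grep -E "eef|force"
python3 -m jog '[[[-0.03,0,0,0,0,0],[-0.03,0,0,0,0,0]]]' | grep -E "eef|force"
```

```text
eef_pos: [575.8, -51.4, 59.8]
force: [-3.7, -2.5, 1.6]
eef_pos: [576.0, -49.9, 59.8]
force: [-2.4, -2.7, 2.1]
eef_pos: [576.3, -48.4, 59.8]
force: [-3.6, -2.5, 0.6]
```

```bash

python3 -m jog '[[[-0.03,0,0,0,0,0],[-0.03,0,0,0,0,0]]]' | grep -E "eef|force"
python3 -m jog '[[[-0.03,0,0,0,0,0],[-0.03,0,0,0,0,0]]]' | grep -E "eef|force"
python3 -m jog '[[[-0.03,0,0,0,0,0],[-0.03,0,0,0,0,0]]]' | grep -E "eef|force"
```

```text
eef_pos: [576.5, -46.9, 59.8]
force: [-3.0, -2.2, 1.7]
eef_pos: [576.7, -45.4, 59.8]
force: [-3.1, -2.9, 0.3]
eef_pos: [577.0, -44.0, 59.8]
force: [-2.7, -2.6, 1.9]
```

```bash

python3 -m jog '[[[-0.03,0,0,0,0,0],[-0.03,0,0,0,0,0]]]' | grep -E "eef|force"
python3 -m jog '[[[-0.03,0,0,0,0,0],[-0.03,0,0,0,0,0]]]' | grep -E "eef|force"
python3 -m jog '[[[-0.03,0,0,0,0,0],[-0.03,0,0,0,0,0]]]' | grep -E "eef|force"
```

```text
eef_pos: [577.2, -42.5, 59.8]
force: [-2.7, -2.7, 0.9]
eef_pos: [577.5, -41.0, 59.8]
force: [-3.2, -2.7, 1.2]
eef_pos: [577.7, -39.5, 59.8]
force: [-3.0, -3.0, 0.6]
```

```bash

python3 -m jog '[[[-0.03,0,0,0,0,0],[-0.03,0,0,0,0,0]]]' | grep -E "eef|force"
python3 -m jog '[[[-0.03,0,0,0,0,0],[-0.03,0,0,0,0,0]]]' | grep -E "eef|force"
python3 -m jog '[[[-0.03,0,0,0,0,0],[-0.03,0,0,0,0,0]]]' | grep -E "eef|force"
```

```text
eef_pos: [577.9, -38.1, 59.8]
force: [-3.1, -3.8, 1.0]
eef_pos: [578.1, -36.6, 59.8]
force: [-2.5, -3.1, 0.5]
eef_pos: [578.3, -35.1, 59.8]
force: [-3.2, -2.6, 1.1]
```

```bash

python3 -m jog '[[[-0.03,0,0,0,0,0],[-0.03,0,0,0,0,0]]]' | grep -E "eef|force"
python3 -m jog '[[[-0.03,0,0,0,0,0],[-0.03,0,0,0,0,0]]]' | grep -E "eef|force"
python3 -m jog '[[[-0.03,0,0,0,0,0],[-0.03,0,0,0,0,0]]]' | grep -E "eef|force"
```

```text
eef_pos: [578.6, -33.6, 59.8]
force: [-3.3, -2.6, 1.2]
eef_pos: [578.9, -32.1, 59.8]
force: [-3.5, -3.4, 1.0]
eef_pos: [579.1, -30.7, 59.8]
force: [-2.9, -1.9, 0.7]
```

```bash

python3 -m jog '[[[-0.03,0,0,0,0,0],[-0.03,0,0,0,0,0]]]' | grep -E "eef|force"
python3 -m jog '[[[-0.03,0,0,0,0,0],[-0.03,0,0,0,0,0]]]' | grep -E "eef|force"
python3 -m jog '[[[-0.03,0,0,0,0,0],[-0.03,0,0,0,0,0]]]' | grep -E "eef|force"
```

```text
eef_pos: [579.3, -29.2, 59.8]
force: [-2.5, -3.5, 0.4]
eef_pos: [579.6, -27.7, 59.8]
force: [-2.2, -2.4, 1.6]
eef_pos: [579.8, -26.2, 59.8]
force: [-2.4, -2.5, 0.7]
```

```bash

python3 -m jog '[[[-0.03,0,0,0,0,0],[-0.03,0,0,0,0,0]]]' | grep -E "eef|force"
python3 -m jog '[[[-0.03,0,0,0,0,0],[-0.03,0,0,0,0,0]]]' | grep -E "eef|force"
python3 -m jog '[[[-0.03,0,0,0,0,0],[-0.03,0,0,0,0,0]]]' | grep -E "eef|force"
```

```text
eef_pos: [580.0, -24.7, 59.8]
force: [-3.0, -1.4, 0.7]
eef_pos: [580.2, -23.3, 59.8]
force: [-2.0, -3.2, 1.4]
eef_pos: [580.5, -21.8, 59.8]
force: [-4.0, -2.4, 0.8]
```

```bash

python3 -m jog '[[[-0.03,0,0,0,0,0],[-0.03,0,0,0,0,0]]]' | grep -E "eef|force"
python3 -m jog '[[[-0.03,0,0,0,0,0],[-0.03,0,0,0,0,0]]]' | grep -E "eef|force"
python3 -m jog '[[[-0.03,0,0,0,0,0],[-0.03,0,0,0,0,0]]]' | grep -E "eef|force"
```

```text
eef_pos: [580.7, -20.6, 59.8]
force: [-3.0, -5.1, 0.5]
eef_pos: [580.9, -19.2, 59.8]
force: [-3.0, -4.1, 0.9]
eef_pos: [581.0, -18.3, 59.8]
force: [-4.9, -9.2, 1.5]
```

```bash

python3 -m jog '[[[0,0,0,0,0,0],[0,0,0,0,0,0]]]' | grep -E "eef|force"
python3 -m jog '[[[-0.01,0,0,0,0,0],[0,0,0,0,0,0]]]' | grep -E "eef|force"
```

```text
eef_pos: [581.0, -18.3, 59.8]
force: [-4.0, -6.1, 1.1]
eef_pos: [581.0, -18.3, 59.8]
force: [-3.0, -7.8, 1.1]
```

The stop is hard: 0.25 mm more command gave no motion and a higher force. Back off and check.

```bash

python3 -m jog '[[[0,0,0,0,0,0],[0,0,0,0,0,0],[0.04,0,0,0,0,0],[0.08,0,0,0,0,0],[0.2,0,0,0,0,0],[0.5,0,0,0,0,0],[0.8,0,0,0,0,0],[0.8,-0.3,0,0,0,0],[0.4,-0.7,0,0,0,0],[0,-0.8,0,0,0,0],[0,-0.8,0,0,0,0],[0,-0.3,0,0,0,0]]]'
python3 -m jog '[[[0,0,0,0,0,0],[0,0,0,0,0,0]]]' 
python3 - <<'E'
from h import *
im=snap("wrist","w8.png"); snap("top","top8.png")
t=cv2.imread("pics/top8.png")[100:250,100:425]
cv2.imwrite("pics/f.png",np.vstack([cv2.resize(im[0:230,:,::-1],(650,290)),cv2.resize(t,(650,300),interpolation=cv2.INTER_CUBIC)]))
E
```

```text
time_s: 29.28
eef_pos: [572.2, -88.2, 135.9]
orientation: [0.458, -0.536, 0.539, -0.461]
force: [0.5, -0.8, -0.3]
opening: 0.4
time_s: 29.45
eef_pos: [570.4, -87.0, 132.3]
orientation: [0.459, -0.537, 0.538, -0.46]
force: [-0.1, -0.3, -0.6]
opening: -0.0
```

View pics/f.png

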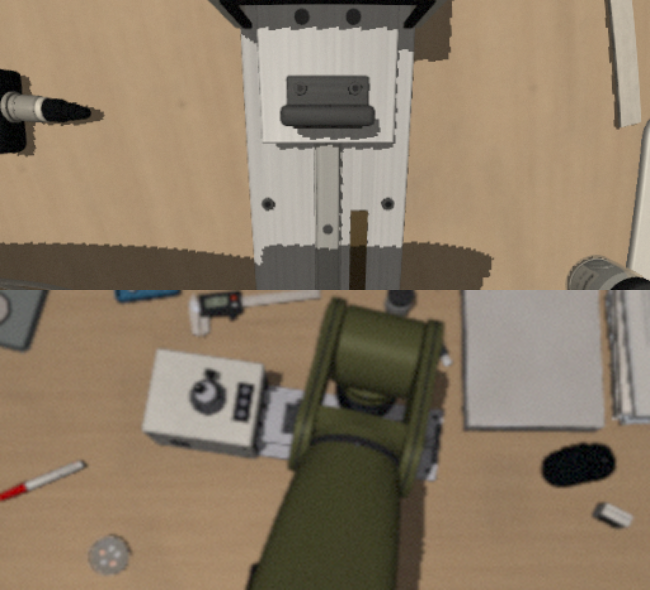

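The lug (about (328,112) in the upper picture) stands outside the mouth, the carriage is inside, and nothing else has visibly moved. Handing in.

```bash
python3 -c "
from h import *
print(robot.sense()['force'],robot.sense()['time_s']); print(robot.finish_job())"
```

```text
[ 0.44410039  0.54248684 -0.74097062] 29.55
the job is handed in; nothing more can be done
None
```

I put the plate in its pins, pushed the carriage free, ran it up against the end stop, backed the arm off, and handed the job in at 29.6 s. No verdict was reported.

- **Plate:** after I let go, the wrist picture showed it flat and square inside all eight pins. I couldn't see it again once it was inside the head.
- **Grease:** the largest push I read was about 15 N. The carriage broke free after roughly 40 mm and then needed about 3 to 4 N.
- **End stop:** the push rose to about 5 N at roughly 184 mm of travel, which I took as the plunger. About 3 mm further on it turned hard, peaking at about 10 N of total push. Another 0.25 mm of command gave no motion, so I stopped there. The plunger itself can't be seen; that it is fully in rests on these force and position readings.
- **Final pictures:** the carriage stood with its lug outside the mouth and the arm was clear, with about zero force. I saw nothing else displaced, but the arm and the crop hid part of the desk, so not every object was checked.

No check failed or disagreed. During the slow run-in there was an unexplained steady sideways force of 2 to 4 N, which I left alone.

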